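# Put the hub parts back on their own kitting plates

### The job

The three wheel-hub parts stand on each other's kitting plates. Rearrange them so that the bush stands in the middle of the small plate, the bearing lies flat in the middle of the medium plate and the hub stands upright in the middle of the large plate; the rubber mat is free for parking a part on the way. Leave the tall steel tube standing where it is.

Things in the scene. Friction and masses are not known exactly. Their poses are not given: they have to be found in the camera images.
- hub: cast aluminium wheel hub standing upright, a grey ribbed round body 67 mm across and 125 mm tall, 0.55 to 0.95 kg; starts on one of the plates; origin at the centre of its underside, z up its axis
- bearing: ball bearing lying flat, steel ring 62 mm across and 18 mm thick with a black seal; starts on one of the plates; origin at the centre of its underside, z along its axis. Like the hub and bush it is solid for grasping: take it by the outside
- bush: light grey steel bush (short tube) standing upright, 33 mm across and 38 mm tall; starts on one of the plates (the black bushes at the back of the bench are not part of the job); origin at the centre of its underside, z up its axis
- small_plate: smallest of three round flat dark steel plates, 90 mm across, 8 mm thick, fixed to the bench, no raised rim; place of the bush; origin at the centre of its underside (on the bench), z up
- medium_plate: middle-sized round flat dark steel plate, 115 mm across, 8 mm thick, fixed to the bench, no raised rim; place of the bearing; origin at the centre of its underside (on the bench), z up
- large_plate: largest round flat dark steel plate, 140 mm across, 8 mm thick, fixed to the bench, no raised rim; place of the hub; origin at the centre of its underside (on the bench), z up
- rubber_mat: square flat black rubber mat, 105 mm a side, 4 mm thick, fixed to the bench, empty at the start; free for parking a part; origin at the centre of its underside (on the bench), z up
- tube: plain tall steel tube standing loose on end on the bench at the right, 41 mm across and 240 mm tall, not to be disturbed; origin at the centre of its underside, z up its axis

How it is judged:
By the outcome, as a careful person would: the job done as asked, in the order asked, and still so for the second after the job is handed in, with the robot touching nothing.
It also fails if it takes over 112 s, if anything falls off the work surface, if the arm or the gripper's body presses on something with over 40 N, if the wrist force passes 120 N, or if a joint passes its speed limit or range.

### The arm

A 6-joint arm with a two-finger parallel gripper is mounted at the origin on a cart in front of the work surface, level with it; the furniture and walls round the work are solid. World frame = base frame: x ahead of the robot, y to its left, z up, the work surface at z = 0. Lengths are in m, angles in rad, forces in N, time in s.
With the tool pointing down it reaches from about 0.35 to 0.775 m from the base axis. Payload 5.5 kg.
Tool frame: the origin (TCP) lies at the very end of the fingers, on their centre line; the grasp point (between the pads) lies 19 mm behind it (robot.grasp_offset is the distance from the TCP to the grasp point, in m); z points along the fingers, y is the line along which they close (so a half turn about z gives the same grasp; the last joint's range is limited). The gripper opens to 85 mm and grips with 20 to 120 N. Pads are 22 mm wide; open, the fingers measure 114 mm over their backs; the gripper's body (76 mm by 85 mm) begins 54 mm behind the grasp point. The pads swing forward as they close: fully open they stand 13 mm farther back than shut.
Start: joints at [1.068, 0.313, 0.046, 1.304, 0, 1.431], TCP at [0.204, 0.538, 0.231] pointing down, gripper open.
Joint ranges: [-2.76, 2.76], [-0.86, 1.69], [-1.03, 1.26], [-2.2, 2.34], [-1.47, 1.5], [-3.14, 3.14]. Speed limits (rad/s): [2.57, 2.57, 3.14, 3.14, 3.14, 3.14].

### API

Orientations are given as a 3x3 rotation matrix whose columns are the frame's x, y, z axes.
In Python, from rig import robot gives the robot as it stands.
- The arm moves only by the shell command python3 -m crank 'ROWS' [FORCE]. ROWS is JSON, a list that holds one entry, the list of rows, each a list of 7 numbers: the shift along the tool's x, y, z in cm, then the turn, a rotation vector about the tool's x, y, z in rad, then the closure, from -1 (fully open) to 1 (shut). In form: [[[dx, dy, dz, wx, wy, wz, hand], ...]]. A call has 1 to 10 rows; each row shifts and turns the commanded pose from where the row before left it, along the tool's axes as they then stand; what a row does not reach is not made up. A row lasts 1/12 s, in which the tool goes at most 41.7 mm and 7.16 degrees, less where a joint would pass 70% of its speed; a pose out of reach is approached as far as the arm can. A call with a gripper value outside its range is refused whole. The fingers move at their own pace and stop on an object; FORCE is the grip in N (left out, the last holds). Time passes only in rows, so rows that do not move let the fingers close. It gives the time, the measured TCP pose, the force, the opening and the grip force at its end, in the units of the state.
- robot.state(): the state, without advancing time (a new reading comes with each control period).
- robot.snapshot(name): name is "scene" or "top" or "wrist"; returns (picture, depth): 480x640x3 uint8, red, green, blue; 480x640 float32, m along the optical axis (not along the pixel's ray), 0 where there is no reading.
- robot.camera_model(name): a dict with "fx", "fy", "cx", "cy" (pixels), "rvec" (rotation vector, rad) and "tvec" (3), from world to camera coordinates, as OpenCV has them. Camera axes: x right, y down, z forward; pixel columns grow to the right and rows downward; lengths in m; the calibration is good to about 2 mm. A picture is of the moment at which its call begins: read the wrist's pose just before it. camera_model takes no time and is no camera call; for the wrist camera it gives the pose at the moment of the call.
- robot.job_done(): hands the job in; it is judged then, once.
The state is a dict: "clock": time; "joints": joint angles; "qd": joint speeds; "joint_torque": joint torques, N m; "eef_pos": TCP position; "ee_rot": TCP orientation; "contact_force": force on the tool from outside, world axes, zero at the start; "moment": the same for the moment, N m; "finger_gap": finger opening in m; "grip_force": force on a finger pad.
Only numpy, scipy, OpenCV 4.12 (cv2) and the standard library are available. Lean on these libraries where they do the work, as an engineer would, in place of code of your own. Each camera call takes 0.05 s, during which the arm holds its last target. There are 200 camera calls.

## Working session

There is one attempt and no reset: what is moved stays moved. The work goes in short steps, Python scripts to look and compute and a shell command to move; the robot and the scene stay as the last step left them, time stands still between calls to the robot, and variables do not carry over. Pictures are saved under pics/ and viewed, at most 14 in all, crops included, and the job is handed in when it is done.

```bash
mkdir -p pics; ls; cat > h.py <<'E'
import numpy as np, cv2
from rig import robot
def cam(n):
    m=robot.camera_model(n); R=cv2.Rodrigues(np.array(m["rvec"],float))[0]; return m,R,np.array(m["tvec"],float).ravel()
def shot(n,f=None):
    c=cam(n); im,d=robot.snapshot(n)
    if f: cv2.imwrite('pics/'+f,im[:,:,::-1])
    return im,d,c
def world(d,c):
    m,R,t=c; v,u=np.mgrid[0:480,0:640]
    P=np.stack([(u-m["cx"])/m["fx"]*d,(v-m["cy"])/m["fy"]*d,d],-1)
    return (P-t)@R
E
python3 - <<'E'
from h import *
s=robot.state();print({k:np.round(v,3).tolist() for k,v in s.items()})
for n in("top","scene"):
    im,d,c=shot(n,n+'0.png'); np.savez(n+'0.npz',im=im,W=world(d,c),d=d)
    print(n,c[0])
E
```

```text
pics
{'clock': 0.0, 'joints': [1.068, 0.314, 0.045, 1.304, -0.0, 1.431], 'qd': [0.002, 0.0, 0.001, -0.0, -0.001, 0.001], 'joint_torque': [-0.001, -48.063, 29.853, 0.02, -0.0, -0.0], 'eef_pos': [0.204, 0.537, 0.23], 'ee_rot': [[-0.935, 0.355, -0.001], [0.355, 0.935, -0.002], [0.0, -0.002, -1.0]], 'contact_force': [0.279, 0.067, 0.17], 'moment': [-0.039, 0.027, 0.003], 'grip_force': 0.0, 'finger_gap': 0.086}
top {'fx': 482.6032200528043, 'fy': 482.6032200528043, 'cx': 324.05462735581807, 'cy': 237.58186992812682, 'rvec': array([ 2.13424889, -2.12660667,  0.19026724]), 'tvec': array([-0.08958685,  0.5723151 ,  0.88505089])}
scene {'fx': 577.697295275352, 'fy': 577.697295275352, 'cx': 315.22301889481884, 'cy': 240.25227292639107, 'rvec': array([ 1.94528699, -1.13534661,  0.60299741]), 'tvec': array([-0.35452804,  0.27814328,  0.58240895])}
```

View pics/top0.png

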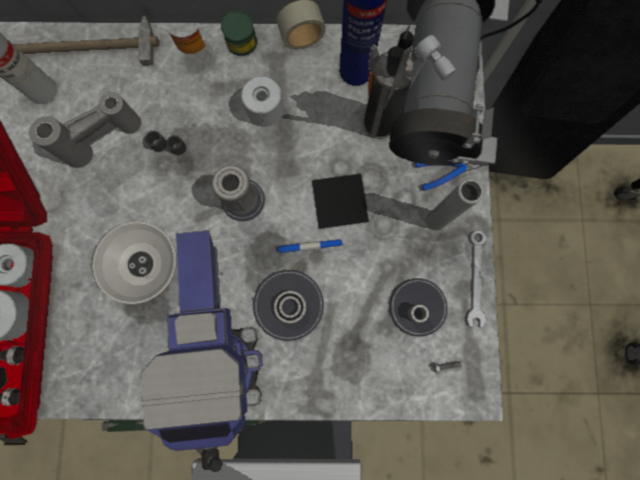

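View pics/scene0.png

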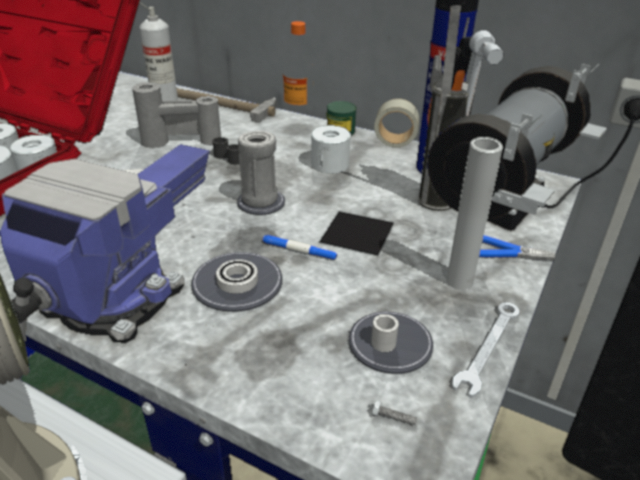

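The top view shows the hub (top at 231,183) on the small plate, the bearing (290,307) on the large plate and the bush (419,313) on the medium plate. The mat is at (340,201), the tube leans away from its top at (470,190), and the vise is at about (200,340). Next I'll compute positions.

```bash
python3 - <<'E'
from h import *
for n in("top","scene"):
    z=np.load(n+'0.npz'); W=z['W']; ok=z['d']>0; im=z['im'].astype(int)
    def pts(m): return W[m&ok]
    def circ(P):
        (c,r)=cv2.minEnclosingCircle(P[:,:2].astype(np.float32)); return np.round(c,4),round(r,4),len(P),np.round(np.median(P[:,2]),4)
    v,u=np.mgrid[0:480,0:640]
    dist=lambda p,r:(np.hypot(W[...,0]-p[0],W[...,1]-p[1])<r)
    seeds=dict(hub=(231,183),bearing=(290,307),bush=(419,313),tube=(470,190),mat=(340,201))
    if n=='top':
        S={k:W[b-6:b+7,a-6:a+7].reshape(-1,3) for k,(a,b) in seeds.items()}
        S={k:np.median(p[p[:,2]>np.percentile(p[:,2],60)],0) for k,p in S.items()}; print({k:np.round(p,3).tolist() for k,p in S.items()})
    for k,(lo,hi,r) in dict(hub=(.125,.14,.06),bearing=(.02,.035,.05),bush=(.04,.055,.04),tube=(.23,.25,.05)).items():
        m=dist(S[k],r)&(W[...,2]>lo)&(W[...,2]<hi)
        if m.sum(): print(n,k,circ(pts(m)))
    g=im.sum(-1)
    for k,r in dict(hub=.07,bearing=.09,bush=.08,mat=.08).items():
        m=dist(S[k],r)&(W[...,2]>.003 if k!='mat' else W[...,2]>-.01)&(W[...,2]<.014)&(g<260 if k!='mat' else g<120)
        nl,l,st,_=cv2.connectedComponentsWithStats((m&ok).astype(np.uint8)); 
        if nl>1: print(n,'plate of',k,circ(pts(l==1+st[1:,4].argmax())), st[1:,4].max())
z=np.load('top0.npz');W=z['W']
m=(z['d']>0)&(W[...,2]>.02)
for name,(a,b,c,d) in dict(vise=(135,225,262,460),wht=(243,75,285,125),motor=(365,0,500,165)).items():
    s=np.zeros_like(m);s[b:d,a:c]=1;P=W[m&s];print(name,P.min(0).round(3),P.max(0).round(3))
E
```

```text
{'hub': [0.659, 0.082, 0.124], 'bearing': [0.44, -0.021, 0.011], 'bush': [0.43, -0.274, 0.044], 'tube': [0.623, -0.323, 0.222], 'mat': [0.658, -0.116, 0.006]}
top hub (array([0.6591, 0.0816]), 0.0337, 849, np.float64(0.1326))
top bearing (array([ 0.4411, -0.0221]), 0.031, 595, np.float64(0.0259))
top bush (array([ 0.4291, -0.27  ]), 0.0168, 123, np.float64(0.0454))
top tube (array([ 0.6149, -0.3176]), 0.0214, 300, np.float64(0.2389))
top plate of hub (array([0.659 , 0.0802]), 0.0454, 439, np.float64(0.0085)) 439
top plate of bearing (array([ 0.4469, -0.0159]), 0.0712, 2915, np.float64(0.0087)) 2915
top plate of bush (array([ 0.4431, -0.2743]), 0.0582, 2168, np.float64(0.0084)) 2168
top plate of mat (array([ 0.6588, -0.1188]), 0.07, 2313, np.float64(0.0046)) 2313
scene hub (array([0.6561, 0.0792]), 0.0346, 469, np.float64(0.1288))
scene bearing (array([ 0.439 , -0.0247]), 0.0322, 650, np.float64(0.0227))
scene bush (array([ 0.4278, -0.2733]), 0.0177, 236, np.float64(0.043))
scene tube (array([ 0.6058, -0.3202]), 0.0214, 388, np.float64(0.2348))
scene plate of hub (array([0.6505, 0.0808]), 0.0377, 163, np.float64(0.0061)) 163
scene plate of bearing (array([ 0.4272, -0.0235]), 0.039, 284, np.float64(0.0054)) 284
scene plate of bush (array([ 0.4223, -0.27  ]), 0.0399, 495, np.float64(0.0058)) 495
scene plate of mat (array([ 0.6553, -0.124 ]), 0.0668, 1746, np.float64(0.0014)) 1746
vise [0.175 0.029 0.02 ] [0.601 0.291 0.207]
wht [ 0.819 -0.     0.02 ] [0.9   0.077 0.078]
motor [ 0.7   -0.457  0.02 ] [ 1.085 -0.151  0.364]
```

```bash
python3 - <<'E'
from h import *
a=[np.load(n+'0.npz') for n in('top','scene')]
P=np.concatenate([z['W'][z['d']>0] for z in a])
xs=np.arange(.30,.86,.03); ys=np.arange(.24,-.40,-.03)
print('x\\y  ',*['%4d'%round(y*1000) for y in ys])
for x in xs[::-1]:
    r=[]
    for y in ys:
        m=(abs(P[:,0]-x)<.015)&(abs(P[:,1]-y)<.015); r.append('%4d'%round(1000*np.percentile(P[m,2],98)) if m.sum()>5 else '   .')
    print('%4d  '%round(x*1000),*r)
E
```

```text
x\y    240  210  180  150  120   90   60   30    0  -30  -60  -90 -120 -150 -180 -210 -240 -270 -300 -330 -360 -390
 840      4    5    4    4    4   70   74   75   72    4    3    4    4  264  268  331  322  195  198  197  181    0
 810      5    4    4    4    5    4   68   70   18    4    4    4    3    3  285  291  323  316  199  196  177    0
 780     38   37    4    5    4    4    4    3    4    5    4    3    4    4   55  359  310  315  228  194  170    0
 750     32   35    5    4    4    4    4    4    4    4    4    4    4    4    3  184  210  219  220  232  236  144
 720      4    4    4    4    5    3    3    4    4    4    4    4    7    7    4  180  205  217  218  227  233  128
 690      4    4    4    4    .  135  135    8    4    4    7    8    8    7    6    4    3    3   15  228  123  126
 660      4    4    4    4  135  135  134   32    4    4    6    8    8    7    6    3    4    3    5    4    0    1
 630      4    4    4    4  132  134  133    9    4    4    5    8    8    8    6    3    4    4  241  241    3    4
 600     39    4    4    4    4    4    4    4  
[... 538 characters left out ...]
450     38    4    .  142  142  140   10   11   28   29   28   10    3    4    4    9   11   47   12   10    3    9
 420      5    4  149  154  154  152  123   12   27   28   25   10    4    3    3    7   31   47   44   10    6   10
 390      4    4  150  154  154  153  140   17   12   12   11    4    3    4    3    4    9   11   10    5    3    5
 360      4    3  204  205  204  204  203  183    3    4    4    3    4    3    3    3    3    3    3    3    3    3
 330      3 -321  204  204  204  204  204  199    4    4    4    4    3    3    3    3    3    3   16   12    9    3
 300   -322 -320  204  203  203  203  202  199    3    3    4    4    4    3    3    3    3    3    4    3    3    3
```

```bash
python3 -m crank '[[[0,0,-3,0,0,-0.12,-1],[0,0,-3,0,0,-0.12,-1],[0,0,-2,0,0,-0.123,-1],[0,0,0,0,0,0,-1]]]' 40
```

```text
clock: 0.43
eef_pos: [0.2048, 0.5389, 0.3157]
ee_rot: [[-1.0, -0.005, 0.003], [-0.005, 1.0, 0.006], [-0.003, 0.006, -1.0]]
contact_force: [-0.2, 0.5, -0.1]
finger_gap: 0.0855
grip_force: 0.0
```

```bash
python3 -m crank '[[[-2.25,-3.4,0,0,0,0,-1],[-2.25,-3.4,0,0,0,0,-1],[-2.25,-3.4,0,0,0,0,-1],[-2.25,-3.4,0,0,0,0,-1],[-2.25,-3.4,0,0,0,0,-1],[-2.25,-3.4,0,0,0,0,-1],[-2.25,-3.4,0,0,0,0,-1],[-2.25,-3.4,0,0,0,0,-1],[-2.25,-3.4,0,0,0,0,-1],[-2.25,-3.4,0,0,0,0,-1]]]' && python3 -m crank '[[[0,-4,0,0,0,0,-1],[0,-4,0,0,0,0,-1],[0,-4,0,0,0,0,-1],[0,-4,0,0,0,0,-1],[0,-4,0,0,0,0,-1],[0,-4,0,0,0,0,-1],[0,-4,0,0,0,0,-1],[0,-4,0,0,0,0,-1],[0,-4,0,0,0,0,-1],[0,-4,0,0,0,0,-1]]]' && python3 -m crank '[[[0,-4,2,0,0,0,-1],[0,-3.3,3,0,0,0,-1],[0,0,3,0,0,0,-1],[0,0,2,0,0,0,-1],[0,0,0,0,0,0,-1],[0,0,0,0,0,0,-1]]]'
python3 - <<'E'
from h import *
im,d,c=shot('wrist','w1.png');W=world(d,c);np.savez('w1.npz',im=im,W=W,d=d)
print(np.round(robot.state()['eef_pos'],4))
def circ(m):
    P=W[m]; c,r=cv2.minEnclosingCircle(P[:,:2].astype(np.float32)); return np.round(c,4),round(r,4),len(P),np.median(P[:,2]).round(4)
z=W[...,2];near=lambda r:np.hypot(W[...,0]-.429,W[...,1]+.272)<r
print('bush',circ((d>0)&near(.04)&(z>.04)&(z<.055)));print('plate',circ((d>0)&near(.09)&(z>.004)&(z<.014)&(im.astype(int).sum(-1)<260)))
E
```

```text
clock: 1.27
eef_pos: [0.4294, 0.1957, 0.3105]
ee_rot: [[-1.0, 0.001, -0.001], [0.001, 1.0, -0.0], [0.001, -0.0, -1.0]]
contact_force: [0.9, 0.1, 0.2]
finger_gap: 0.0854
grip_force: 0.0
clock: 2.1
eef_pos: [0.4284, -0.2041, 0.3104]
ee_rot: [[-1.0, 0.002, -0.001], [0.002, 1.0, 0.001], [0.001, 0.001, -1.0]]
contact_force: [1.6, 0.1, -0.1]
finger_gap: 0.0854
grip_force: 0.0
clock: 2.6
eef_pos: [0.4281, -0.2696, 0.2132]
ee_rot: [[-1.0, 0.001, -0.003], [0.001, 1.0, 0.003], [0.003, 0.003, -1.0]]
contact_force: [0.7, -0.1, 0.2]
finger_gap: 0.0854
grip_force: 0.0
[ 0.4291 -0.2702  0.2148]
bush (array([ 0.4294, -0.2714]), 0.0167, 502, np.float64(0.047))
plate (array([ 0.4426, -0.2769]), 0.0574, 7027, np.float64(0.0094))
```

View pics/w1.png

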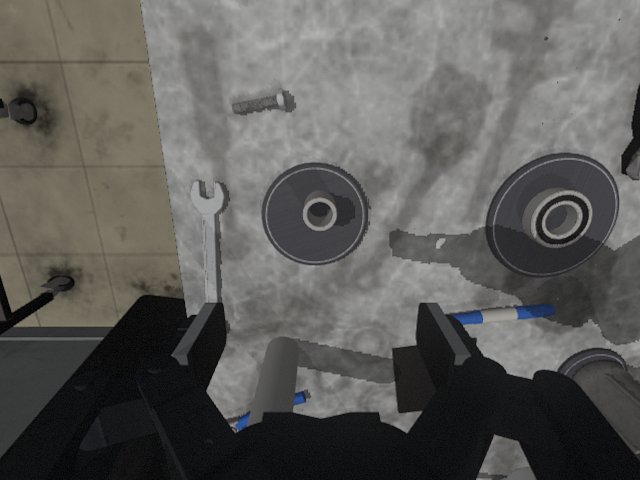

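```bash
python3 -m crank '[[[0,-0.12,4,0,0,0,-0.2],[0,0,4,0,0,0,-0.2],[0,0,4,0,0,0,-0.2],[0,0,3,0,0,0,-0.2],[0,0,2,0,0,0,-0.2],[0,0,1,0,0,0,-0.2],[0,0,0.6,0,0,0,-0.2],[0,0,0,0,0,0,-0.2],[0,0,0,0,0,0,-0.2]]]'
```

```text
clock: 3.4
eef_pos: [0.4305, -0.2725, 0.0302]
ee_rot: [[-1.0, -0.001, 0.002], [-0.001, 1.0, -0.002], [-0.002, -0.002, -1.0]]
contact_force: [-1.0, -1.2, -0.2]
finger_gap: 0.0512
grip_force: 0.0
```

The wrist view shows the bush at (320,212) on the medium plate, clear between the fingers. The bearing is at (557,215) on the large plate.

```bash
python3 -m crank '[[[0,0.1,0.9,0,0,0,-0.2],[0,0,0.6,0,0,0,-0.2],[0,0,0,0,0,0,-0.2],[0,0,0,0,0,0,1],[0,0,0,0,0,0,1],[0,0,0,0,0,0,1],[0,0,0,0,0,0,1],[0,0,0,0,0,0,1],[0,0,0,0,0,0,1]]]' 40
```

```text
clock: 4.15
eef_pos: [0.4294, -0.2707, 0.0138]
ee_rot: [[-1.0, -0.0, 0.0], [-0.0, 1.0, -0.0], [-0.0, -0.0, -1.0]]
contact_force: [-0.3, 0.3, 1.8]
finger_gap: 0.0313
grip_force: 39.8
```

```bash
python3 -m crank '[[[0,0,-2,0,0,0,1],[0,0,-3.5,0,0,0,1],[0,0,-3.5,0,0,0,1],[-3.07,2.29,0,0,0,0,1],[-3.07,2.29,0,0,0,0,1],[-3.07,2.29,0,0,0,0,1],[-3.07,2.29,0,0,0,0,1],[-3.07,2.29,0,0,0,0,1],[-3.07,2.29,0,0,0,0,1],[-3.07,2.29,0,0,0,0,1]]]' && python3 -m crank '[[[0,0,3,0,0,0,1],[0,0,3,0,0,0,1],[0,0,1.5,0,0,0,1],[0,0,0.8,0,0,0,1],[0,0,0,0,0,0,1],[0,0,0,0,0,0,1]]]'
```

```text
clock: 4.98
eef_pos: [0.6452, -0.1089, 0.1032]
ee_rot: [[-1.0, -0.0, -0.0], [-0.0, 1.0, 0.0], [0.0, 0.0, -1.0]]
contact_force: [0.5, -0.1, -0.0]
finger_gap: 0.0314
grip_force: 40.0
clock: 5.48
eef_pos: [0.6441, -0.1105, 0.0207]
ee_rot: [[-1.0, 0.0, -0.0], [0.0, 1.0, 0.0], [0.0, 0.0, -1.0]]
contact_force: [-0.4, -0.3, -0.6]
finger_gap: 0.032
grip_force: 40.0
```

```bash
python3 -m crank '[[[0,0,0.5,0,0,0,1],[0,0,0.4,0,0,0,1],[0,0,0.1,0,0,0,1],[0,0,0,0,0,0,1]]]' && python3 -m crank '[[[0,0,0.05,0,0,0,1],[0,0,0,0,0,0,0.4],[0,0,0,0,0,0,0],[0,0,0,0,0,0,-0.2],[0,0,0,0,0,0,-0.2],[0,0,-2,0,0,0,-0.2],[0,0,-3,0,0,0,-0.2],[0,0,-4,0,0,0,-0.4],[0,0,-3,0,0,0,-0.6],[0,0,0,0,0,0,-0.6]]]'
```

```text
clock: 5.82
eef_pos: [0.6442, -0.1105, 0.0109]
ee_rot: [[-1.0, 0.0, 0.0], [0.0, 1.0, -0.0], [-0.0, -0.0, -1.0]]
contact_force: [0.3, 1.2, -1.0]
finger_gap: 0.0318
grip_force: 40.0
clock: 6.65
eef_pos: [0.6483, -0.1114, 0.1383]
ee_rot: [[-1.0, -0.0, 0.012], [-0.0, 1.0, -0.003], [-0.012, -0.003, -1.0]]
contact_force: [1.4, -0.5, 0.7]
finger_gap: 0.0684
grip_force: 0.0
```

```bash
python3 -m crank '[[[3.4,1.46,-1,0,0,0,-0.65],[3.4,1.46,-1,0,0,0,-0.65],[3.4,1.46,-1,0,0,0,-0.65],[3.4,1.46,-1,0,0,0,-0.65],[3.4,1.46,-1,0,0,0,-0.65],[3.4,1.46,-1,0,0,0,-0.65],[0,0,0,0,0,0,-0.65],[0,0,0,0,0,0,-0.65]]]'
cat >> h.py <<'E'
def circ(W,m):
    P=W[m]
    if len(P)<5: return None
    c,r=cv2.minEnclosingCircle(P[:,:2].astype(np.float32)); return np.round(c,4),round(r,4),len(P),np.median(P[:,2]).round(4)
def look(f,at,zlo,zhi,r=.05,pr=None,n='wrist'):
    im,d,c=shot(n,f);W=world(d,c);z=W[...,2];D=np.hypot(W[...,0]-at[0],W[...,1]-at[1])
    print('tcp',np.round(robot.state()['eef_pos'],4),'obj',circ(W,(d>0)&(D<r)&(z>zlo)&(z<zhi)))
    if pr: print('plate',circ(W,(d>0)&(D<pr)&(z>.004)&(z<.014)&(im.astype(int).sum(-1)<260)))
E
python3 - <<'E'
from h import *
look('w2.png',(.44,-.023),.021,.034,.05,.09)
E
```

```text
clock: 7.32
eef_pos: [0.4392, -0.0221, 0.1913]
ee_rot: [[-1.0, -0.001, 0.002], [-0.001, 1.0, -0.0], [-0.002, -0.001, -1.0]]
contact_force: [0.9, 0.3, 0.1]
finger_gap: 0.0708
grip_force: 0.0
tcp [ 0.4405 -0.0227  0.1909] obj (array([ 0.4413, -0.0235]), 0.0312, 2419, np.float64(0.0267))
plate (array([ 0.438 , -0.0107]), 0.0801, 10798, np.float64(0.0093))
```

```bash
python3 -m crank '[[[0,-0.05,4,0,0,0,-0.75],[0,0,4,0,0,0,-0.75],[0,0,4,0,0,0,-0.75],[0,0,2.5,0,0,0,-0.75],[0,0,1,0,0,0,-0.75],[0,0,0.5,0,0,0,-0.75],[0,0,0,0,0,0,-0.75],[0,0,0,0,0,0,-0.75]]]' && python3 -m crank '[[[0,0,0.8,0,0,0,-0.75],[0,0,0.6,0,0,0,-0.75],[0,0,0.3,0,0,0,-0.75],[0,0,0,0,0,0,-0.75]]]'
```

```text
clock: 8.03
eef_pos: [0.4412, -0.0237, 0.0302]
ee_rot: [[-1.0, 0.0, 0.0], [0.0, 1.0, -0.0], [-0.0, -0.0, -1.0]]
contact_force: [-0.4, 0.2, -0.4]
finger_gap: 0.0746
grip_force: 0.0
clock: 8.37
eef_pos: [0.4397, -0.0231, 0.0127]
ee_rot: [[-1.0, -0.0, -0.001], [-0.0, 1.0, 0.0], [0.001, 0.0, -1.0]]
contact_force: [-0.1, -0.0, 0.1]
finger_gap: 0.0747
grip_force: 0.0
```

```bash
python3 - <<'E'
from h import *
im,d,c=shot('wrist');im2=im[150:480,100:540];cv2.imwrite('pics/w3.png',im2[:,:,::-1])
print(np.round(robot.state()['eef_pos'],4))
E
```

```text
[ 0.4399 -0.0232  0.013 ]
```

View pics/w3.png

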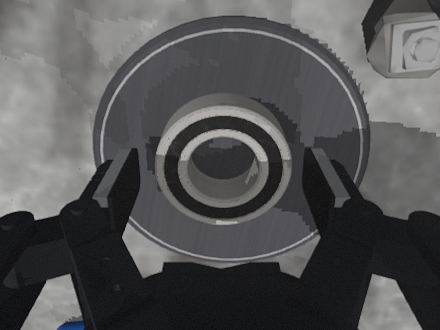

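The fingers (at 118,190 and 325,190 in the crop) stand astride the bearing, centred on it. Now I'll go down gently.

```bash
python3 -m crank '[[[0,0,0.4,0,0,0,-0.75],[0,0,0.3,0,0,0,-0.75],[0,0,0,0,0,0,-0.75]]]' && python3 -m crank '[[[0,0,0.15,0,0,0,-0.75],[0,0,0.1,0,0,0,-0.75],[0,0,0,0,0,0,-0.75]]]'
```

```text
clock: 8.67
eef_pos: [0.4398, -0.0231, 0.0057]
ee_rot: [[-1.0, -0.0, -0.0], [-0.0, 1.0, 0.0], [0.0, 0.0, -1.0]]
contact_force: [-0.3, -0.4, -0.4]
finger_gap: 0.0749
grip_force: 0.0
clock: 8.92
eef_pos: [0.44, -0.0232, 0.0035]
ee_rot: [[-1.0, -0.0, -0.0], [-0.0, 1.0, 0.0], [0.0, 0.0, -1.0]]
contact_force: [0.1, 1.0, 0.6]
finger_gap: 0.0745
grip_force: 0.0
```

```bash
python3 -m crank '[[[0,0,0,0,0,0,-0.6],[0,0,0,0,0,0,-0.5],[0,0,0,0,0,0,-0.4],[0,0,0,0,0,0,-0.2],[0,0,0,0,0,0,0],[0,0,0,0,0,0,0]]]' 50
```

```text
clock: 9.42
eef_pos: [0.4402, -0.023, 0.0042]
ee_rot: [[-1.0, -0.0, 0.001], [-0.0, 1.0, 0.0], [-0.001, 0.0, -1.0]]
contact_force: [-2.0, 1.4, 6.4]
finger_gap: 0.0605
grip_force: 52.4
```

```bash
python3 -m crank '[[[0,0,-1,0,0,0,0],[0,0,-2,0,0,0,0],[0,0,-3,0,0,0,0],[0,0,-2,0,0,0,0],[0,0,0,0,0,0,0],[0,0,0,0,0,0,0]]]' && python3 - <<'E'
from h import *
look('w4.png',(.44,-.023),.07,.13,.035,None)
im,d,c=shot('wrist');cv2.imwrite('pics/w4.png',im[150:480,100:540,::-1])
W=world(d,c);p=W[230:345,265:395];print(np.percentile(p[...,2],[5,25,50,75,95]).round(3))
E
```

```text
clock: 9.92
eef_pos: [0.441, -0.0234, 0.0843]
ee_rot: [[-1.0, -0.0, 0.002], [-0.0, 1.0, -0.001], [-0.002, -0.001, -1.0]]
contact_force: [-0.7, -0.8, -2.9]
finger_gap: 0.0603
grip_force: 55.6
tcp [ 0.4398 -0.0232  0.0832] obj (array([ 0.439, -0.023]), 0.0348, 16419, np.float64(0.1065))
[0.009 0.009 0.096 0.105 0.106]
```

View pics/w4.png

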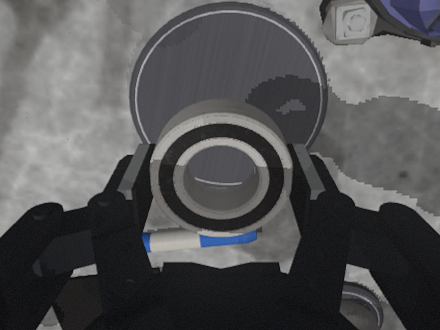

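The bearing is held level between the pads, and the large plate below is empty.

```bash
python3 -m crank '[[[-0.02,-3.6,0,0,0,0,0],[-0.02,-3.6,0,0,0,0,0],[-0.02,-3.6,0,0,0,0,0],[-0.02,-3.6,0,0,0,0,0],[-0.02,-3.6,0,0,0,0,0],[-0.02,-3.6,0,0,0,0,0],[-0.02,-3.6,0,0,0,0,0],[0,0,0,0,0,0,0],[0,0,0,0,0,0,0]]]' && python3 - <<'E'
from h import *
im,d,c=shot('wrist','w5.png');W=world(d,c);z=W[...,2]
D=np.hypot(W[...,0]-.4426,W[...,1]+.2755)
m=(d>0)&(D<.085)&(z>.0055)&(z<.014)&(im.astype(int).sum(-1)<280)
print(np.round(robot.state()['eef_pos'],4),circ(W,m))
P=W[m][:,:2]; a=np.arctan2(P[:,1]+.2755,P[:,0]-.4426); r=np.hypot(P[:,0]-.4426,P[:,1]+.2755)
for k in range(-8,8):
    s=(a>=k*np.pi/8)&(a<(k+1)*np.pi/8)
    if s.sum()>20: print(k*22.5+11,round(np.percentile(r[s],98.5),4),end='; ')
# bearing ring rel. tcp
m=(d>0)&(abs(z-.106)<.006)&(D<.034)&(im.astype(int).min(-1)>90);print(circ(W,m))
E
```

```text
clock: 10.77
eef_pos: [0.4405, -0.2765, 0.0816]
ee_rot: [[-1.0, 0.003, -0.002], [0.003, 1.0, 0.002], [0.002, 0.002, -1.0]]
contact_force: [-0.7, 0.9, -2.5]
finger_gap: 0.0602
grip_force: 55.8
[ 0.4401 -0.2748  0.0816] (array([ 0.4424, -0.2767]), 0.0576, 13482, np.float64(0.0093))
-169.0 0.0575; -146.5 0.058; -124.0 0.0581; -101.5 0.058; -79.0 0.0576; -56.5 0.0574; -34.0 0.0565; -11.5 0.055; 11.0 0.0549; 56.0 0.056; 78.5 0.0555; 101.0 0.0555; 123.5 0.0558; 146.0 0.0564; 168.5 0.057; (array([ 0.4413, -0.2772]), 0.0316, 5212, np.float64(0.1038))
```

```bash
python3 -m crank '[[[-0.15,-0.1,3,0,0,0,0],[0,0,2.5,0,0,0,0],[0,0,1,0,0,0,0],[0,0,0.5,0,0,0,0],[0,0,0,0,0,0,0],[0,0,0,0,0,0,0]]]' && python3 -m crank '[[[0,0,0.4,0,0,0,0],[0,0,0.2,0,0,0,0],[0,0,0,0,0,0,0]]]'
```

```text
clock: 11.32
eef_pos: [0.4434, -0.2757, 0.0141]
ee_rot: [[-1.0, -0.001, 0.0], [-0.001, 1.0, 0.0], [-0.0, 0.0, -1.0]]
contact_force: [0.6, 0.2, -2.0]
finger_gap: 0.0599
grip_force: 55.9
clock: 11.57
eef_pos: [0.4434, -0.2764, 0.008]
ee_rot: [[-1.0, -0.0, 0.001], [-0.0, 1.0, -0.001], [-0.001, -0.001, -1.0]]
contact_force: [0.2, 0.1, -2.6]
finger_gap: 0.0602
grip_force: 55.9
```

```bash
python3 -m crank '[[[0.15,0,0.2,0,0,0,0],[0,0,0.1,0,0,0,0],[0,0,0.05,0,0,0,0],[0,0,0,0,0,0,0]]]' && python3 -m crank '[[[0,0,0,0,0,0,-0.45],[0,0,0,0,0,0,-0.55],[0,0,0,0,0,0,-0.7],[0,0,0,0,0,0,-0.75],[0,0,-1,0,0,0,-0.75],[0,0,-3,0,0,0,-0.75],[0,0,-4,0,0,0,-0.75],[0,0,-4,0,0,0,-1],[0,0,-4,0,0,0,-1],[0,0,0,0,0,0,-1]]]' && python3 - <<'E'
from h import *
look('w6.png',(.4425,-.276),.021,.034,.05,.07)
E
```

```text
clock: 11.9
eef_pos: [0.4414, -0.2762, 0.0043]
ee_rot: [[-1.0, -0.0, -0.0], [-0.0, 1.0, 0.0], [0.0, 0.0, -1.0]]
contact_force: [-1.3, 0.9, 0.5]
finger_gap: 0.0602
grip_force: 56.4
clock: 12.73
eef_pos: [0.4451, -0.2792, 0.1734]
ee_rot: [[-1.0, -0.0, 0.011], [-0.0, 1.0, -0.009], [-0.011, -0.009, -1.0]]
contact_force: [1.4, -1.5, 0.6]
finger_gap: 0.0854
grip_force: 0.0
tcp [ 0.4443 -0.2785  0.1701] obj (array([ 0.4426, -0.2776]), 0.0312, 2742, np.float64(0.0266))
plate (array([ 0.4425, -0.2768]), 0.0575, 7352, np.float64(0.0093))
```

```bash
python3 -m crank '[[[-1.94,3.26,-0.5,0,0,0,-1],[-1.94,3.26,-0.5,0,0,0,-1],[-1.94,3.26,-0.5,0,0,0,-1],[-1.94,3.26,-0.5,0,0,0,-1],[-1.94,3.26,-0.5,0,0,0,-1],[-1.94,3.26,-0.5,0,0,0,-1],[-1.94,3.26,-0.5,0,0,0,-1],[-1.94,3.26,-0.5,0,0,0,-1],[-1.94,3.26,-0.5,0,0,0,-1],[-1.94,3.26,-0.5,0,0,0,-1]]]' && python3 -m crank '[[[-1.94,3.26,-1,0,0,0,-1],[0,0,0,0,0,0,-1],[0,0,0,0,0,0,-1]]]' && python3 - <<'E'
from h import *
look('w7.png',(.658,.080),.126,.142,.06)
look('w7.png',(.645,-.11),.035,.055,.06)
E
```

```text
clock: 13.62
eef_pos: [0.6356, 0.0517, 0.214]
ee_rot: [[-1.0, -0.0, -0.001], [-0.0, 1.0, 0.0], [0.001, 0.0, -1.0]]
contact_force: [0.6, -1.6, -0.2]
finger_gap: 0.0856
grip_force: 0.0
clock: 13.87
eef_pos: [0.6552, 0.0845, 0.2234]
ee_rot: [[-1.0, -0.004, -0.001], [-0.004, 1.0, -0.0], [0.001, -0.0, -1.0]]
contact_force: [0.0, -0.4, -0.5]
finger_gap: 0.0851
grip_force: 0.0
tcp [0.6544 0.083  0.2233] obj (array([0.6595, 0.0808]), 0.0339, 4682, np.float64(0.1332))
tcp [0.654  0.0821 0.2233] obj (array([ 0.6445, -0.1111]), 0.0173, 661, np.float64(0.0426))
```

View pics/w7.png

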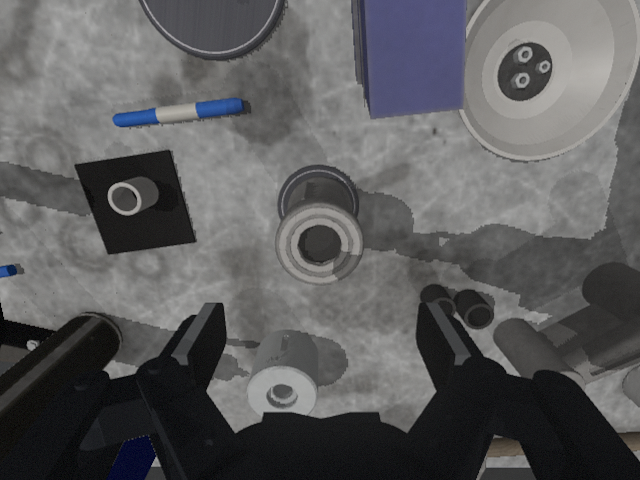

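The hub top is at (319,243), the bush stands on the mat at (127,195), and the vise jaw (415,60) is clear. I'll check the hub's profile in the stored scene depth.

```bash
python3 - <<'E'
from h import *
z=np.load('scene0.npz');W=z['W'];m=(z['d']>0)&(np.hypot(W[...,0]-.657,W[...,1]-.08)<.05)
P=W[m]; C,R,t=cam('scene'); f=R[2].copy(); f[2]=0; f/=np.linalg.norm(f); s=np.array([-f[1],f[0],0])
for a in np.arange(0.005,.135,.01):
    q=P[(P[:,2]>=a)&(P[:,2]<a+.01)]; 
    if len(q): w=(q-[.657,.08,0])@s; print(round(a,3),(w.min()*1000).round(1),(w.max()*1000).round(1))
E
```

```text
0.005 -46.2 39.3
0.015 -34.0 30.3
0.025 -34.4 31.7
0.035 -31.4 31.3
0.045 -31.9 30.6
0.055 -31.9 31.4
0.065 -32.2 31.6
0.075 -30.9 31.0
0.085 -31.3 31.8
0.095 -31.3 31.1
0.105 -34.4 32.7
0.115 -34.2 31.7
0.125 -33.3 31.4
```

```bash
python3 -m crank '[[[-0.45,-0.15,2,0,0,0,-1],[0,0,2,0,0,0,-1],[0,0,1,0,0,0,-1],[0,0,0,0,0,0,-1],[0,0,0,0,0,0,-1]]]' && python3 - <<'E'
from h import *
look(None,(.659,.080),.126,.142,.06)
E
```

```text
clock: 14.38
eef_pos: [0.6583, 0.0798, 0.1738]
ee_rot: [[-1.0, 0.001, -0.002], [0.001, 1.0, 0.0], [0.002, 0.0, -1.0]]
contact_force: [-0.8, -0.2, 0.9]
finger_gap: 0.0856
grip_force: 0.0
tcp [0.6591 0.08   0.1748] obj (array([0.6592, 0.0809]), 0.0337, 7048, np.float64(0.1332))
```

```bash
python3 -m crank '[[[0,0.08,2,0,0,0,-1],[0,0,1.5,0,0,0,-1],[0,0,1,0,0,0,-1],[0,0,0.5,0,0,0,-1],[0,0,0,0,0,0,-1]]]' && python3 -m crank '[[[0,0,1.5,0,0,0,-1],[0,0,1.2,0,0,0,-1],[0,0,0.5,0,0,0,-1],[0,0,0,0,0,0,-1]]]' && python3 -m crank '[[[0,0,0,0,0,0,-0.7],[0,0,0,0,0,0,-0.55],[0,0,0,0,0,0,-0.4],[0,0,0,0,0,0,-0.2],[0,0,0,0,0,0,0],[0,0,0,0,0,0,0]]]' 70
```

```text
clock: 14.85
eef_pos: [0.659, 0.0816, 0.1237]
ee_rot: [[-1.0, -0.0, -0.001], [-0.0, 1.0, 0.0], [0.001, 0.0, -1.0]]
contact_force: [0.7, 0.2, 0.3]
finger_gap: 0.0853
grip_force: 0.0
clock: 15.18
eef_pos: [0.6589, 0.0817, 0.0917]
ee_rot: [[-1.0, -0.0, -0.001], [-0.0, 1.0, 0.0], [0.001, 0.0, -1.0]]
contact_force: [0.1, 0.4, 0.1]
finger_gap: 0.0854
grip_force: 0.0
clock: 15.68
eef_pos: [0.6606, 0.0817, 0.094]
ee_rot: [[-1.0, -0.0, 0.003], [-0.0, 1.0, 0.0], [-0.003, 0.0, -1.0]]
contact_force: [-0.4, 0.3, 5.2]
finger_gap: 0.0648
grip_force: 80.0
```

```bash
python3 -m crank '[[[0,0,-0.5,0,0,0,0],[0,0,-1,0,0,0,0],[0,0,-1.5,0,0,0,0],[0,0,-2,0,0,0,0],[0,0,-1,0,0,0,0],[0,0,0,0,0,0,0],[0,0,0,0,0,0,0]]]' && python3 - <<'E'
from h import *
im,d,c=shot('wrist');im2=im[100:480,100:540];cv2.imwrite('pics/w8.png',im2[:,:,::-1])
W=world(d,c);z=W[...,2];D=np.hypot(W[...,0]-.659,W[...,1]-.081);t=np.round(robot.state()['eef_pos'],4)
m=(d>0)&(D<.033)&(z>.16)&(z<.22);print(t,circ(W,m))
P=W[m];A=np.c_[P[:,:2],np.ones(len(P))];s=abs(P[:,2]-np.median(P[:,2]))<.004;print(np.linalg.lstsq(A[s],P[s,2],rcond=None)[0])
im,d,c=shot('scene','s8.png');cv2.imwrite('pics/s8.png',im[60:360,150:500,::-1])
E
```

```text
clock: 16.27
eef_pos: [0.6595, 0.0817, 0.1521]
ee_rot: [[-1.0, -0.0, 0.0], [-0.0, 1.0, 0.0], [-0.0, 0.0, -1.0]]
contact_force: [-0.4, 0.2, -9.5]
finger_gap: 0.0652
grip_force: 79.9
[0.6588 0.0817 0.151 ] (array([0.6589, 0.081 ]), 0.0331, 20321, np.float64(0.191))
[-0.00826824 -0.00257692  0.19690874]
```

View pics/s8.png

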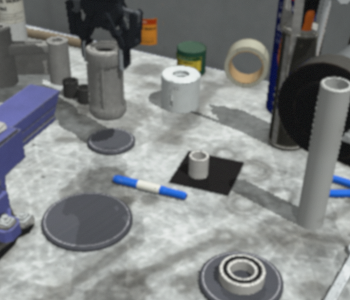

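The hub hangs upright at about (105,85) in the crop, the small plate (110,140) is empty, the bearing sits on the medium plate and the bush on the mat.

```bash
python3 -m crank '[[[0,-2.4,0,0,0,0,0],[0,-2.5,0,0,0,0,0],[0,-2.5,0,0,0,0,0],[0.5,-2.4,0,0,0,0,0],[3.4,0,0,0,0,0,0],[3.4,0,0,0,0,0,0],[3.4,0,0,0,0,0,0],[3.4,0,0,0,0,0,0],[3.4,0,0,0,0,0,0],[2.6,0,0,0,0,0,0]]]' && python3 -m crank '[[[1.2,0,0,0,0,0,0],[0,0,0,0,0,0,0],[0,0,0,0,0,0,0]]]' && python3 - <<'E'
from h import *
print(np.round(robot.state()['eef_pos'],4))
for n in('top','wrist','scene'):
    im,d,c=shot(n);W=world(d,c);z=W[...,2];D=np.hypot(W[...,0]-.446,W[...,1]+.017)
    np.savez('p9_%s.npz'%n,im=im,W=W,d=d)
    m=(d>0)&(D<.034)&(z>.16)&(z<.22);print(n,'hub',circ(W,m))
    m=(d>0)&(D<.08)&(z>.0065)&(z<.014)&(im.astype(int).sum(-1)<300)
    P=W[m][:,:2];a=np.arctan2(P[:,1]+.017,P[:,0]-.446);r=np.hypot(P[:,0]-.446,P[:,1]+.017);o=[]
    for k in range(-8,8):
        s=(a>=k*np.pi/8)&(a<(k+1)*np.pi/8)
        if s.sum()>20: o.append((k*22.5+11,round(np.percentile(r[s],98.5)*1000,1)))
    print(o)
    if n=='wrist': cv2.imwrite('pics/w9.png',im[:,:,::-1])
E
```

```text
clock: 17.2
eef_pos: [0.454, -0.0158, 0.1505]
ee_rot: [[-1.0, -0.0, -0.005], [-0.0, 1.0, 0.001], [0.005, 0.001, -1.0]]
contact_force: [-0.5, 0.3, -7.7]
finger_gap: 0.0654
grip_force: 81.3
clock: 17.45
eef_pos: [0.4453, -0.0162, 0.1516]
ee_rot: [[-1.0, 0.0, -0.001], [0.0, 1.0, 0.0], [0.001, 0.0, -1.0]]
contact_force: [0.8, 0.6, -7.6]
finger_gap: 0.065
grip_force: 81.4
[ 0.4453 -0.0162  0.1516]
top hub (array([ 0.4243, -0.0411]), 0.0074, 21, np.float64(0.1883))
[(-169.0, np.float64(69.1)), (-146.5, np.float64(69.1)), (-124.0, np.float64(69.4)), (-101.5, np.float64(69.7)), (-56.5, np.float64(69.0)), (-34.0, np.float64(68.7)), (168.5, np.float64(69.6))]
wrist hub (array([ 0.446, -0.017]), 0.034, 23774, np.float64(0.1906))
[(-169.0, np.float64(70.0)), (-146.5, np.float64(70.5)), (-124.0, np.float64(70.9)), (-101.5, np.float64(71.0)), (-79.0, np.float64(70.4)), (-56.5, np.float64(69.9)), (56.0, np.float64(68.0)), (78.5, np.float64(67.2)), (101.0, np.float64(67.4)), (123.5, np.float64(67.8)), (146.0, np.float64(68.4)), (168.5, np.float64(69.2))]
scene hub (array([ 0.4451, -0.0167]), 0.034, 1188, np.float64(0.1867))
[(-169.0, np.float64(68.8)), (-146.5, np.float64(73.0)), (-124.0, np.float64(65.0))]
```

View pics/w9.png

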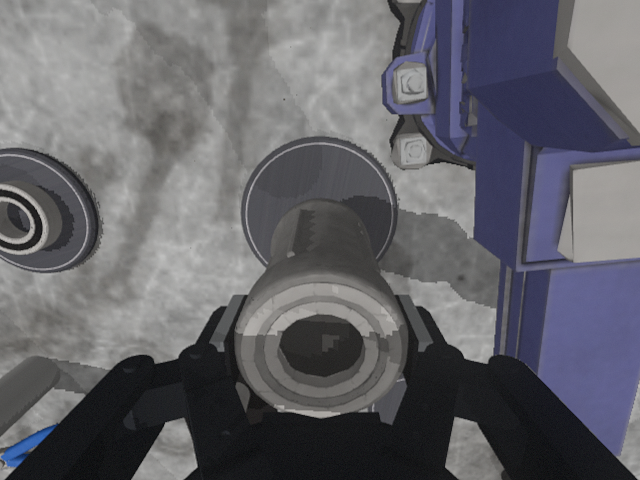

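The hub (rim at 320,340) hangs over the large plate (320,210), with the vise clear on the right. Now I'll lower it.

```bash
python3 -m crank '[[[-0.05,-0.1,1.5,0,0,0,0],[0,0,1.5,0,0,0,0],[0,0,1,0,0,0,0],[0,0,0.6,0,0,0,0],[0,0,0.3,0,0,0,0],[0,0,0,0,0,0,0],[0,0,0,0,0,0,0]]]' && python3 -m crank '[[[0,0,0.3,0,0,0,0],[0,0,0.2,0,0,0,0],[0,0,0.1,0,0,0,0],[0,0,0,0,0,0,0]]]'
```

```text
clock: 18.18
eef_pos: [0.4475, -0.0174, 0.1034]
ee_rot: [[-1.0, -0.0, 0.0], [-0.0, 1.0, 0.0], [-0.0, 0.0, -1.0]]
contact_force: [-0.2, 0.0, -8.4]
finger_gap: 0.0649
grip_force: 81.3
clock: 18.52
eef_pos: [0.4468, -0.0173, 0.0971]
ee_rot: [[-1.0, -0.0, -0.0], [-0.0, 1.0, 0.0], [0.0, 0.0, -1.0]]
contact_force: [0.2, 0.2, -8.8]
finger_gap: 0.0648
grip_force: 81.4
```

```bash
python3 -m crank '[[[0,0,0.2,0,0,0,0],[0,0,0.1,0,0,0,0],[0,0,0,0,0,0,0]]]' && python3 -m crank '[[[0,0,0.08,0,0,0,0],[0,0,0,0,0,0,0]]]'
```

```text
clock: 18.77
eef_pos: [0.4471, -0.0174, 0.0942]
ee_rot: [[-1.0, -0.0, 0.0], [-0.0, 1.0, 0.0], [-0.0, 0.0, -1.0]]
contact_force: [0.4, 0.0, -7.8]
finger_gap: 0.0649
grip_force: 81.6
clock: 18.93
eef_pos: [0.4475, -0.0174, 0.0941]
ee_rot: [[-1.0, -0.0, 0.001], [-0.0, 1.0, 0.0], [-0.001, 0.0, -1.0]]
contact_force: [-1.0, 0.2, -1.4]
finger_gap: 0.0651
grip_force: 82.3
```

```bash
python3 -m crank '[[[0,0,0,0,0,0,-0.5],[0,0,0,0,0,0,-0.6],[0,0,0,0,0,0,-0.8],[0,0,0,0,0,0,-1],[0,0,0,0,0,0,-1],[0,0,-1,0,0,0,-1],[0,0,-2,0,0,0,-1],[0,0,-3,0,0,0,-1],[0,0,-4,0,0,0,-1],[0,0,-3,0,0,0,-1]]]' && python3 - <<'E'
from h import *
look(None,(.446,-.017),.12,.142,.06)
look('w10.png',(.446,-.017),.12,.142,.06)
E
```

```text
clock: 19.77
eef_pos: [0.447, -0.0174, 0.2258]
ee_rot: [[-1.0, -0.0, 0.001], [-0.0, 1.0, -0.0], [-0.001, -0.0, -1.0]]
contact_force: [1.0, 1.1, 0.2]
finger_gap: 0.0857
grip_force: 0.0
tcp [ 0.45   -0.018   0.2314] obj (array([ 0.4478, -0.0184]), 0.0339, 6035, np.float64(0.1328))
tcp [ 0.4501 -0.0181  0.2288] obj (array([ 0.4477, -0.0186]), 0.0337, 5879, np.float64(0.1328))
```

```bash
python3 -m crank '[[[-3.25,-1.55,0,0,0,0,-0.5],[-3.25,-1.55,0,0,0,0,-0.5],[-3.25,-1.55,0,0,0,0,-0.5],[-3.25,-1.55,0,0,0,0,-0.2],[-3.25,-1.55,0,0,0,0,-0.2],[-3.25,-1.55,0,0,0,0,-0.2],[0,0,3,0,0,0,-0.2],[0,0,4,0,0,0,-0.2],[0,0,0,0,0,0,-0.2],[0,0,0,0,0,0,-0.2]]]' && python3 - <<'E'
from h import *
look('w11.png',(.6445,-.111),.035,.055,.06)
for n in('wrist','top'):
    im,d,c=shot(n);W=world(d,c);z=W[...,2];p=(.658,.080);D=np.hypot(W[...,0]-p[0],W[...,1]-p[1])
    print(n,circ(W,(d>0)&(D<.055)&(z>.0062)&(z<.014)&(im.astype(int).sum(-1)<300)))
    if n=='top':
        D=np.hypot(W[...,0]-.446,W[...,1]+.017);print('hub',circ(W,(d>0)&(D<.05)&(z>.125)&(z<.142)),'large',circ(W,(d>0)&(D<.08)&(z>.0062)&(z<.014)&(im.astype(int).sum(-1)<260)))
        cv2.imwrite('pics/t11.png',im[:,:,::-1])
E
```

```text
clock: 20.7
eef_pos: [0.6391, -0.1095, 0.15]
ee_rot: [[-1.0, -0.0, -0.008], [-0.0, 1.0, 0.002], [0.008, 0.002, -1.0]]
contact_force: [0.4, 0.7, 0.4]
finger_gap: 0.0515
grip_force: 0.0
tcp [ 0.6411 -0.11    0.1531] obj (array([ 0.6444, -0.1114]), 0.0168, 764, np.float64(0.0428))
wrist (array([0.6602, 0.0786]), 0.0457, 6779, np.float64(0.0092))
top None
hub None large None
```

View pics/t11.png

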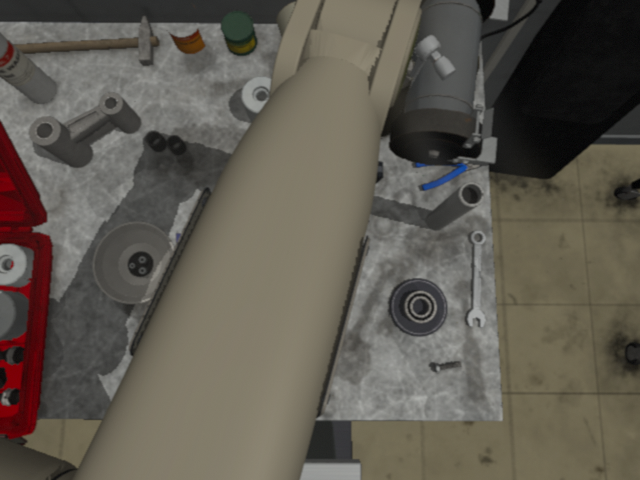

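The arm hides the middle of the top view. The bearing sits centred on the medium plate (420,307) and the tube (470,195) has not moved.

```bash
python3 -m crank '[[[-0.33,-0.12,3.5,0,0,0,-0.2],[0,0,3.5,0,0,0,-0.2],[0,0,2.5,0,0,0,-0.2],[0,0,1.5,0,0,0,-0.2],[0,0,0,0,0,0,-0.2],[0,0,0,0,0,0,-0.2]]]' && python3 -m crank '[[[0,0,1.4,0,0,0,-0.2],[0,0,1,0,0,0,-0.2],[0,0,0.3,0,0,0,-0.2],[0,0,0,0,0,0,-0.2]]]'
```

```text
clock: 21.35
eef_pos: [0.6462, -0.1116, 0.0453]
ee_rot: [[-1.0, -0.0, 0.002], [-0.0, 1.0, -0.001], [-0.002, -0.001, -1.0]]
contact_force: [0.1, 0.0, 0.1]
finger_gap: 0.051
grip_force: 0.0
clock: 21.68
eef_pos: [0.6454, -0.1115, 0.0169]
ee_rot: [[-1.0, -0.0, 0.0], [-0.0, 1.0, -0.0], [-0.0, -0.0, -1.0]]
contact_force: [-0.3, 0.6, 0.4]
finger_gap: 0.0511
grip_force: 0.0
```

```bash
python3 -m crank '[[[0.1,0,0.5,0,0,0,-0.2],[0,0,0,0,0,0,0.1],[0,0,0,0,0,0,1],[0,0,0,0,0,0,1],[0,0,0,0,0,0,1],[0,0,0,0,0,0,1],[0,0,0,0,0,0,1]]]' 40 && python3 -m crank '[[[0,0,-2,0,0,0,1],[0,0,-3,0,0,0,1],[0,0,-3,0,0,0,1],[-0.3,3.8,0,0,0,0,1],[-0.3,3.8,0,0,0,0,1],[-0.3,3.8,0,0,0,0,1],[-0.3,3.8,0,0,0,0,1],[-0.3,3.8,0,0,0,0,1],[0,0,0,0,0,0,1],[0,0,0,0,0,0,1]]]'; python3 - <<'E'
from h import *
for i in range(1):
    im,d,c=shot('wrist','w12.png');W=world(d,c);z=W[...,2];p=(.659,.080);D=np.hypot(W[...,0]-p[0],W[...,1]-p[1])
    m=(d>0)&(D<.055)&(z>.0062)&(z<.014)&(im.astype(int).sum(-1)<300)
    print(np.round(robot.state()['eef_pos'],4),circ(W,m), 'bush',circ(W,(d>0)&(D<.03)&(z>.10)&(z<.15)&(im.astype(int).min(-1)>90)))
E
```

```text
clock: 22.27
eef_pos: [0.6445, -0.1115, 0.0117]
ee_rot: [[-1.0, -0.0, 0.001], [-0.0, 1.0, -0.0], [-0.001, -0.0, -1.0]]
contact_force: [-0.4, 0.4, 1.9]
finger_gap: 0.0316
grip_force: 39.9
clock: 23.1
eef_pos: [0.6588, 0.0811, 0.0909]
ee_rot: [[-1.0, -0.004, -0.001], [-0.004, 1.0, -0.0], [0.001, -0.0, -1.0]]
contact_force: [-0.3, -0.9, 0.0]
finger_gap: 0.0316
grip_force: 40.1
[0.6589 0.0794 0.0909] (array([0.6602, 0.0789]), 0.0452, 9246, np.float64(0.0093)) bush (array([0.6567, 0.0795]), 0.0233, 1899, np.float64(0.1222))
```

```bash
python3 -m crank '[[[-0.08,0,3,0,0,0,1],[0,0,2.2,0,0,0,1],[0,0,1,0,0,0,1],[0,0,0.6,0,0,0,1],[0,0,0.3,0,0,0,1],[0,0,0,0,0,0,1],[0,0,0,0,0,0,1]]]' && python3 -m crank '[[[0,0,0.2,0,0,0,1],[0,0,0,0,0,0,1],[0,0,0,0,0,0,1]]]'
```

```text
clock: 23.73
eef_pos: [0.6609, 0.078, 0.0214]
ee_rot: [[-1.0, 0.0, 0.002], [0.0, 1.0, 0.0], [-0.002, 0.0, -1.0]]
contact_force: [-0.2, 0.1, -0.7]
finger_gap: 0.0315
grip_force: 40.1
clock: 23.98
eef_pos: [0.6604, 0.0786, 0.019]
ee_rot: [[-1.0, -0.0, 0.001], [-0.0, 1.0, 0.0], [-0.001, 0.0, -1.0]]
contact_force: [-0.4, -0.6, -1.8]
finger_gap: 0.0317
grip_force: 40.1
```

```bash
python3 -m crank '[[[0,0.05,0.2,0,0,0,1],[0,0,0.1,0,0,0,1],[0,0,0,0,0,0,1],[0,0,0,0,0,0,1]]]'
```

```text
clock: 24.32
eef_pos: [0.6602, 0.0792, 0.0157]
ee_rot: [[-1.0, -0.0, 0.001], [-0.0, 1.0, 0.0], [-0.001, 0.0, -1.0]]
contact_force: [-0.5, 0.3, 0.8]
finger_gap: 0.0317
grip_force: 40.3
```

```bash
python3 -m crank '[[[0,0,0,0,0,0,0.4],[0,0,0,0,0,0,0],[0,0,0,0,0,0,-0.2],[0,0,0,0,0,0,-0.2],[0,0,-2,0,0,0,-0.2],[0,0,-4,0,0,0,-0.2],[0,0,-4,0,0,0,-0.2],[0,0,-4,0,0,0,-0.2],[0,0,-4,0,0,0,-0.2],[0,0,-2,0,0,0,-0.2]]]' && python3 -m crank '[[[0,0,0,0,0,0,-0.2],[0,0,0,0,0,0,-0.2],[0,0,0,0,0,0,-0.2]]]' && python3 - <<'E'
from h import *
look('w13.png',(.660,.079),.035,.055,.06,.055)
look('w14.png',(.446,-.017),.12,.14,.06,.075)
look('s13.png',(.446,-.017),.12,.14,.06,None,'scene')
look(None,(.613,-.319),.23,.25,.06,None,'scene')
look(None,(.4425,-.2765),.02,.034,.05,None,'scene')
E
```

```text
clock: 25.15
eef_pos: [0.6616, 0.079, 0.2213]
ee_rot: [[-1.0, -0.0, 0.007], [-0.0, 1.0, -0.0], [-0.007, -0.0, -1.0]]
contact_force: [1.3, 0.1, 0.2]
finger_gap: 0.0511
grip_force: 0.0
clock: 25.4
eef_pos: [0.6595, 0.0789, 0.2143]
ee_rot: [[-1.0, -0.0, -0.001], [-0.0, 1.0, 0.0], [0.001, 0.0, -1.0]]
contact_force: [-1.4, 0.5, -0.7]
finger_gap: 0.0515
grip_force: 0.0
tcp [0.6591 0.0789 0.2135] obj (array([0.6605, 0.0783]), 0.0168, 569, np.float64(0.0469))
plate (array([0.6597, 0.0794]), 0.0449, 3918, np.float64(0.0093))
tcp [0.659  0.0789 0.2132] obj None
plate (array([ 0.474 , -0.0185]), 0.0637, 4695, np.float64(0.0093))
tcp [0.659  0.079  0.2131] obj (array([ 0.4446, -0.02  ]), 0.0344, 1026, np.float64(0.1286))
tcp [0.6591 0.079  0.2134] obj (array([ 0.6073, -0.3207]), 0.0218, 383, np.float64(0.2348))
tcp [0.6593 0.079  0.2137] obj (array([ 0.4403, -0.2788]), 0.032, 926, np.float64(0.023))
```

View pics/s13.png

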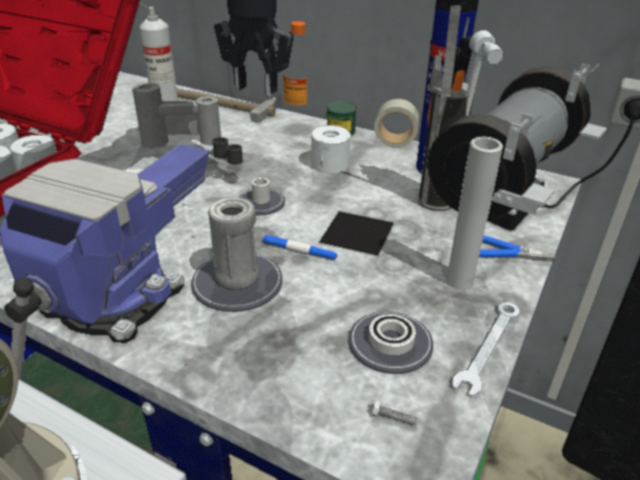

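View pics/w13.png

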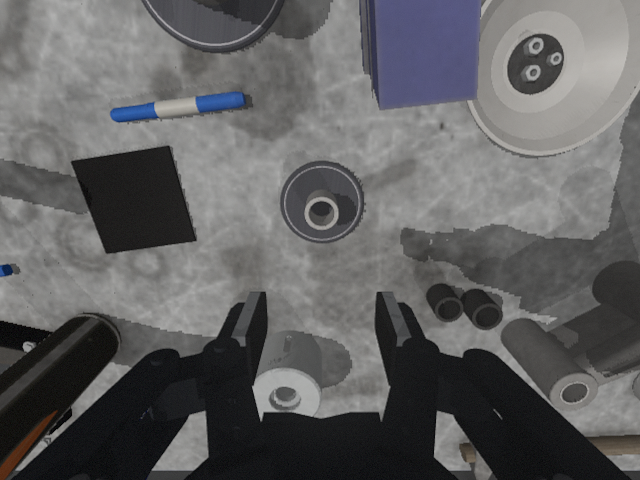

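All three parts stand centred on their own plates: bush (322,210 in the wrist view), hub (232,245) and bearing (391,333) in the scene view. The tube (475,215) has not moved and the gripper is clear.

```bash
python3 -c "
from rig import robot
print(robot.job_done())"
```

```text
the job is handed in; nothing more can be done
None
```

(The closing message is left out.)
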